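# Set out the stair-light kit

## Robot

A 7-joint arm with a two-finger parallel gripper is mounted at the origin on the work surface. World frame = base frame: x ahead of the robot, y to its left, z up, the work surface at z = 0. Lengths are in m, angles in rad, forces in N, time in s.
With the tool pointing down it reaches from about 0.35 to 0.9 m from the base axis. Payload 8.1 kg.
Tool frame: the origin (TCP) lies between the finger pads; the fingertips stand 25 mm ahead of it and the grasp point (between the pads) lies 6 mm ahead of it; z points along the fingers, y is the direction in which the jaws open and shut (so a half turn about z gives the same grasp; the last joint's range is limited). The gripper opens to 92 mm and grips with 3 to 60 N. Pads are 19 mm wide; open, the fingers measure 130 mm over their backs; the gripper's body (75 mm by 190 mm) begins 47 mm behind the grasp point.
Start: joints at [-0.103, 0.434, 0.025, 1.573, -0.012, 1.134, -0.075], TCP at [0.625, -0, 0.252] pointing down, gripper open.
Joint ranges: [-2.62, 2.62], [-0.44, 2.09], [-1.27, 1.32], [0.08, 2.57], [-1.32, 4.46], [0.12, 2], [-2.74, 2.74]. Speed limits (rad/s): [2.22, 2.22, 3.01, 3.01, 3.14, 3.14, 3.14].

## Interface

Orientations are given as a rotation vector (axis times angle).
In Python, from cell import * gives the robot as it stands.
- The arm moves only by the shell command python3 -m jog 'ROWS' [FORCE]. ROWS is JSON, one flat list of numbers, 5 for each row, row after row: the finger opening in mm, from 0 to 91.8, then the shift along the tool's x, y, z in units of 40 mm (1.0 is 40 mm), then the turn about the tool's z in units of 6 degrees (1.0 is 6 degrees). A call has 1 to 20 rows; each row shifts and turns the pose as measured when the row begins, along the tool's axes as they then stand; what a row does not reach is not made up. A row lasts 1/12 s, in which the tool goes at most 41.7 mm and 7.16 degrees, less where a joint would pass 70% of its speed; a pose out of reach is approached as far as the arm can. A call is refused whole if a number of a shift passes 1 or a number of a turn 1, either way. A call with a gripper value outside its range is refused whole. The fingers move at their own pace and stop on an object; FORCE is the grip in N (left out, the last holds). Time passes only in rows, so rows that do not move let the fingers close. It gives the time, the measured TCP pose, the force and the opening at its end, in the units of the state.
- observe(): the state, without advancing time (a new reading comes with each control period).
- get_image(name): name is "scene" or "side" or "wrist"; returns the picture (400x640x3 uint8, red, green, blue); there is no depth.
- camera_params(name): a dict with "intrinsics" (3x3 intrinsics, pixels), "dist_coeffs" ([k1, k2, p1, p2, k3] as OpenCV has them; the pictures are not rectified), "xyz" and "orientation" of the camera in the world. Camera axes: x right, y down, z forward; pixel columns grow to the right and rows downward; lengths in m; the calibration is good to about 2 mm. A picture is of the moment at which its call begins: read the wrist's pose just before it. camera_params takes no time and is no camera call; for the wrist camera it gives the pose at the moment of the call.
- sign_off(): hands the job in, once; it reports no verdict.
The state is a dict: "clock": time; "joints": joint angles; "dq": joint speeds; "joint_efforts": joint torques, N m; "position": TCP position; "ee_rot": TCP orientation; "force": force on the tool from outside, world axes, zero at the start; "ft_torque": the same for the moment, N m; "width": opening from 0.0 (shut) to 1.0 (fully open).
Only numpy, scipy, OpenCV 4.12 (cv2) and the standard library are available. Lean on these libraries where they do the work, as an engineer would, in place of code of your own. Each camera call takes 0.05 s, during which the arm holds its last target. There are 200 camera calls.

## Task

Set out the stair-light kit: centre the blue electrical box squarely on the aluminium mounting plate, whose red-striped edge is its back, and stand the glass diffuser in the middle of the cork mat. Put the wooden block on the bench to the left of the box, in line with it across the plate and square to it, leaving a gap of about 90 mm between the two; stand the bolt on its head midway between box and block, and lay the brass nut flat in the middle of the block's top. Let go of everything and leave the yellow tape and the orange screwdriver where they lie.

Things in the scene. Friction and masses are not known exactly. Their poses are not given: they have to be found in the camera images.
- box: loose blue plastic electrical box with a closed lid, 66 x 66 mm and 45 mm high, about 120 g, standing on its base. Origin at the centre of its underside, z up, x and y square to its upright faces.
- block: loose wooden block, 50 x 50 mm and 30 mm high, lying flat. Origin at the centre of its underside, z up, x and y square to its upright faces. It starts flat on the bench and ends flat on the bench.
- bolt: loose stainless steel bolt, 70 mm tall in all, standing on its head: hexagonal head 30 mm across flats (35 mm across corners) and 12 mm thick at the bottom, a round shank 16 mm in diameter above it. Origin at the centre of the head's lower face (on the bench), z up along the shank.
- diffuser: loose diffuser of opal (milky, cream-white) glass with a pale green ring at its foot, round, 64 mm in diameter with straight sides up to 46 mm and a domed top at 63 mm, about 180 g, standing on its flat foot. Origin at the centre of its underside, z up.
- nut: loose brass hexagonal nut, 36 mm across flats (42 mm across corners), 18 mm thick, lying flat. Origin at the centre of its underside, z up; one pair of its flats is square to its x axis, the other pairs 60 degrees either way.
- plate: fixed pale aluminium mounting plate lying on the bench, 110 mm (x) by 80 mm (y) and 6 mm thick, with a 12 mm red stripe along its back short edge. Origin at the centre of its underside, z up; its x axis points to the red-striped back edge (away from the robot, turned by up to 0.35 rad), its y axis to its left side. Left of the box means along +y of the plate from the box.
- cork: fixed round cork mat, 96 mm in diameter and 5 mm thick. Origin at the centre of its underside, z up.
- tape: loose roll of yellow tape, a ring 60 mm in outside diameter, hole 38 mm, 18 mm high, lying flat among the kit; not to be moved. Origin at the centre of its underside.
- driver: loose orange-handled screwdriver, about 190 mm long, lying across the bench beyond the plate and mat; not to be moved. Its x axis runs along it from handle to tip.
Things that resemble listed ones, but are neither listed nor needed, are in the scene too. There is more than one size of the block; the one meant has the size given above. There is more than one size of the plate; the one meant has the size given above.

How it is judged:
At the end, for the whole second after the job is handed in: All flat/upright (0.15 rad), at rest. Box on plate within 10 mm; diffuser on cork within 12 mm. Block on bench at plate +y, 148+-15 mm from box; bolt on bench 74+-15 mm from both; both within 15 mm of the plate y axis. Box, block square to plate (0.2 rad). Nut on block within 10 mm (angle between each of box, block, bolt, diffuser, nut's own z axis and vertical below 0.15 rad and linear speed of each of box, block, bolt, diffuser, nut below 0.02 m/s and horizontal distance between box and plate below 0.01 m and z of box in the frame of plate between 0.003 and 0.009 m and (angle between the x axis of box and the x axis of plate, either way round below 0.2 rad or angle between the x axis of box and the y axis of plate, either way round below 0.2 rad) and horizontal distance between diffuser and cork below 0.012 m and z of diffuser in the frame of cork between 0.002 and 0.008 m and x of block in the frame of plate between -0.015 and 0.015 m and y of block in the frame of plate above 0.1 m and horizontal distance between block and box between 0.133 and 0.163 m and height (world z) of block between -0.003 and 0.004 m and (angle between the x axis of block and the x axis of plate, either way round below 0.2 rad or angle between the x axis of block and the y axis of plate, either way round below 0.2 rad) and x of bolt in the frame of plate between -0.015 and 0.015 m and y of bolt in the frame of plate above 0.03 m and horizontal distance between bolt and box between 0.059 and 0.089 m and horizontal distance between bolt and block between 0.059 and 0.089 m and height (world z) of bolt between -0.003 and 0.004 m and horizontal distance between nut and block below 0.01 m and z of nut in the frame of block between 0.027 and 0.033 m); the robot touches nothing.
It fails at once if the yellow tape or the orange screwdriver is moved by more than 25 mm (distance of any of tape, driver from where it was at the start of the episode above 0.025 m).
It also fails if it takes over 115 s, if anything falls off the work surface, if the arm or the gripper's body presses on something with over 40 N, if the wrist force passes 120 N, or if a joint passes its speed limit or range.

## Working session

There is one attempt and no reset: what is moved stays moved. The work goes in short steps, Python scripts to look and compute and a shell command to move; the robot and the scene stay as the last step left them, time stands still between calls to the robot, and variables do not carry over. Pictures are saved under pics/ and viewed, about 12 in all and at most 16, crops included, and the job is handed in when it is done.

```bash
ls; mkdir -p pics
python3 - <<'E'
from cell import *
import cv2
s=observe(); print({k:s[k] for k in ("clock","position","ee_rot","width")})
for n in ("scene","side","wrist"):
    p=camera_params(n); print(n,p)
    cv2.imwrite(f"pics/{n}0.png",get_image(n)[:,:,::-1])
E
```

```text
pics
{'clock': 0.0, 'position': array([ 6.24509261e-01, -3.94494443e-05,  2.50947076e-01]), 'ee_rot': array([-2.22068554e+00, -2.22074933e+00,  1.94113727e-03]), 'width': 1.0008199502466588}
scene {'intrinsics': array([[363.434103  ,   0.        , 320.63591629],
       [  0.        , 363.434103  , 199.79161662],
       [  0.        ,   0.        ,   1.        ]]), 'dist_coeffs': array([-0.07978823,  0.        ,  0.        ,  0.        ,  0.        ]), 'xyz': array([0.92697423, 0.27312393, 0.68795188]), 'orientation': array([-1.29585195, -2.3697408 ,  0.85634231])}
side {'intrinsics': array([[401.95336798,   0.        , 322.40103815],
       [  0.        , 401.95336798, 204.55112017],
       [  0.        ,   0.        ,   1.        ]]), 'dist_coeffs': array([0.00800588, 0.        , 0.        , 0.        , 0.        ]), 'xyz': array([-0.05982338, -0.5613311 ,  0.51511894]), 'orientation': array([-2.00101736,  0.81411136, -0.48147998])}
wrist {'intrinsics': array([[311.30196181,   0.        , 327.06896135],
       [  0.        , 311.30196181, 198.99543404],
       [  0.        ,   0.        ,   1.        ]]), 'dist_coeffs': array([-0.05420171,  0.        ,  0.        ,  0.        ,  0.        ]), 'xyz': array([0.62438488, 0.07504141, 0.38371705]), 'orientation': array([ 2.85755215e+00, -1.67487974e-03, -2.07629891e-03])}
```

View pics/scene0.png

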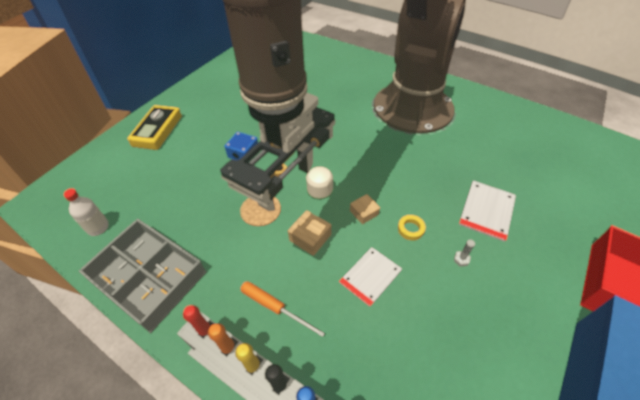

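View pics/side0.png

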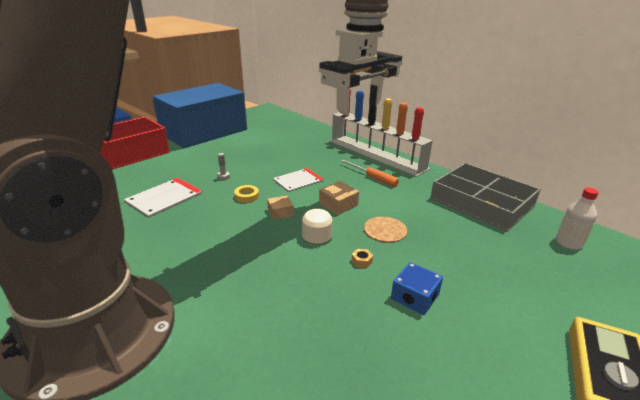

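View pics/wrist0.png

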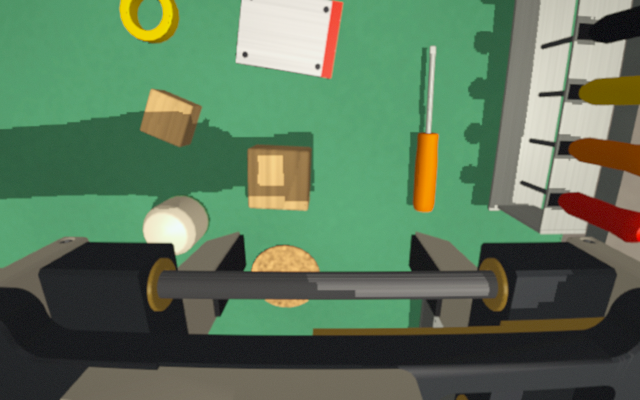

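The scene view shows two white plates (370,275 and 488,210), two wooden blocks (310,232 and 365,208), tape (412,227), bolt (465,252), diffuser (319,182), cork (260,210), box (240,147). The side view shows the nut at (362,257). Wrist right = +x, up = +y. Next I measure sizes with masks.

```bash
cat > h.py <<'E'
import numpy as np, cv2
from scipy.spatial.transform import Rotation as R
def cast(p,uv,z):
    uv=np.asarray(uv,float).reshape(-1,1,2)
    n=cv2.undistortPoints(uv,p["intrinsics"],p["dist_coeffs"]).reshape(-1,2)
    d=R.from_rotvec(p["orientation"]).apply(np.c_[n,np.ones(len(n))]); o=np.asarray(p["xyz"])
    return (o+d*((z-o[2])/d[:,2])[:,None])[:,:2]
def blobs(mask,amin=60,box=None):
    m=mask.astype(np.uint8)*255
    if box: k=np.zeros_like(m); x0,y0,x1,y1=box; k[y0:y1,x0:x1]=1; m=m*k
    m=cv2.morphologyEx(m,cv2.MORPH_CLOSE,np.ones((3,3)))
    cs,_=cv2.findContours(m,cv2.RETR_EXTERNAL,cv2.CHAIN_APPROX_NONE)
    return sorted([c.reshape(-1,2) for c in cs if cv2.contourArea(c)>amin],key=len,reverse=True)
def hsv(im): return cv2.cvtColor(im,cv2.COLOR_RGB2HSV).astype(int)
def rect(pts):   # world points m -> centre mm, size mm, angle deg
    (c,s,a)=cv2.minAreaRect((pts*1000).astype(np.float32)); return np.round(c,1),np.round(s,1),round(a,1)
def shoot(name,png=None):
    from cell import get_image,camera_params
    p=camera_params(name); im=get_image(name)
    if png: cv2.imwrite("pics/"+png,im[:,:,::-1])
    return p,im
E
python3 - <<'E'
from h import *
from cell import camera_params
def load(n): return camera_params(n),cv2.imread(f"pics/{n}0.png")[:,:,::-1].copy()
masks=dict(
 white=lambda h:(h[...,1]<45)&(h[...,2]>150),
 red=lambda h:((h[...,0]<6)|(h[...,0]>174))&(h[...,1]>140)&(h[...,2]>110),
 blue=lambda h:(h[...,0]>105)&(h[...,0]<125)&(h[...,1]>150)&(h[...,2]>60),
 wood=lambda h:(h[...,0]>=8)&(h[...,0]<24)&(h[...,1]>60)&(h[...,2]>60)&(h[...,1]<190),
 yel=lambda h:(h[...,0]>=22)&(h[...,0]<32)&(h[...,1]>190)&(h[...,2]>120))
for n in ("scene","side","wrist"):
    p,im=load(n); h=hsv(im)
    for k,f in masks.items():
        for c in blobs(f(h),50)[:8]:
            u=c.mean(0)
            if k=="white" or k=="red": z=.006
            elif k=="yel": z=.018
            else: z=.03
            r=rect(cast(p,c,z)); 
            if abs(r[0]).max()<1100 and max(r[1])<260: print(n,k,u.round(),*r)
E
```

```text
scene white [241. 370.] [877.4  36.2] [ 74.1 258.9] 10.1
scene white [489. 207.] [262.8 313.5] [132.1 111.9] 6.1
scene white [372. 273.] [571.3 159. ] [83.4 97.8] 80.7
scene white [173. 269.] [ 793.3 -206.1] [71.6 56.9] 89.4
scene red [609. 269.] [289.4 611.4] [252.3 114.6] 0.1
scene red [483. 229.] [339.3 321.1] [ 13.5 103.7] 5.4
scene red [196. 320.] [847.3 -80. ] [70.6 27.6] 82.3
scene red [356. 292.] [628.  150.1] [76.8  9.6] 80.5
scene red [ 70. 194.] [ 797.6 -599.8] [42.9 24.4] 84.8
scene blue [239. 145.] [ 441.1 -320.7] [88.  66.9] 3.4
scene blue [305. 394.] [842.9 175. ] [18.7 23.3] 33.0
scene wood [153. 127.] [ 506.9 -586.3] [172.3 102.5] 22.2
scene wood [231. 345.] [850.4  15.4] [137.9  36.8] 88.5
scene wood [261. 211.] [ 583.3 -128.9] [81. 91.] 32.2
side white [160. 197.] [268.7 319.1] [132.  110.3] 6.3
side white [296. 179.] [572.5 161. ] [82.7 98.3] 80.2
side white [621. 374.] [ 518.1 -611.9] [37.5 37.7] 52.9
side white [318. 215.] [490.7  -7.5] [56.2 53.6] 75.8
side white [ 48. 391.] [-79.9 -69.1] [21.4 21.4] 7.4
side white [423. 141.] [1058.1   82.4] [59.7 47. ] 0.9
si
[... 670 characters left out ...]
[586. 120.] [941.7  65.5] [41.8 66.6] 88.2
wrist white [574. 176.] [942.   -4.5] [42.7 72.6] 79.6
wrist white [166. 232.] [411.2 -78.6] [50.1 59. ] 66.1
wrist white [603.   7.] [941.9 190.4] [66.1 20.4] 4.1
wrist red [607. 214.] [1003.4  -52.6] [ 41.8 147.1] 61.0
wrist red [331.  39.] [629.  149.8] [80.  10.2] 80.7
wrist wood [279. 177.] [567.4  -2.6] [75.1 71.8] 86.7
wrist wood [170. 117.] [447.9  66.1] [52.2 58.4] 66.7
wrist wood [285. 262.] [ 569.4 -106.5] [85.8 37.7] 0.2
wrist wood [159. 284.] [ 403.  -146.4] [85.9 36.2] 76.0
wrist wood [495. 284.] [ 844.  -146.6] [36.2 85.1] 13.8
wrist wood [286. 301.] [ 569.5 -170.4] [12.  55.4] 88.3
wrist yel [149.  19.] [431.1 170. ] [41.5 64.9] 87.5
```

The near plate (white 98×80 + 12 stripe) is the right one; centre ≈ (578,158), x axis at ≈ −9.4°. Now rough positions for the rest.

Run:
```python
from h import *
from cell import camera_params
P={n:camera_params(n) for n in ("scene","side","wrist")}
I={n:cv2.imread(f"pics/{n}0.png")[:,:,::-1].copy() for n in P}
for k,n,uv,z in [("nut","side",(362,254),.018),("bolt head","side",(223,176),.006),("bolt head","scene",(463,259),.006),("bolt top","side",(222,155),.07),("bolt top","scene",(470,243),.07),
 ("dif top","side",(317,212),.063),("dif top","scene",(320,174),.063),("dif foot","side",(317,238),.0),("dif top w","wrist",(170,225),.06),
 ("box top","side",(418,275),.045),("box top","scene",(241,143),.045),("cork","scene",(260,211),.005),("cork","side",(386,229),.005),
 ("tape","scene",(412,227),.018),("tape","side",(247,192),.018),("tape","wrist",(149,12),.018),("driver ends","wrist",[(425,210),(432,48)],.012)]:
    print(k,n,(cast(P[n],uv,z)*1000).round())
im=cv2.resize(I["wrist"][70:270,120:330],None,fx=3.2,fy=3.2,interpolation=cv2.INTER_CUBIC); s2=cv2.resize(I["side"][150:320,200:450],None,fx=3,fy=3)
cv2.imwrite("pics/w0crop.png",im[:,:,::-1]);
```

```text
nut side [[ 444. -181.]]
bolt head side [[440. 306.]]
bolt head scene [[440. 309.]]
bolt top side [[441. 300.]]
bolt top scene [[443. 305.]]
dif top side [[437. -60.]]
dif top scene [[439. -57.]]
dif foot side [[434. -65.]]
dif top w wrist [[447. -50.]]
box top side [[ 443. -307.]]
box top scene [[ 442. -306.]]
cork scene [[ 571. -143.]]
cork side [[ 564. -150.]]
tape scene [[431. 182.]]
tape side [[424. 174.]]
tape wrist [[432. 179.]]
driver ends wrist [[748. -48.]
 [740. 141.]]
```

```bash
python3 -m jog '[91.8,-1,-1,0,0, 91.8,-1,-1,0,0, 91.8,-1,-1,0,0, 91.8,-1,-1,0,0, 91.8,-1,0,0,0, 91.8,-1,0,0,0]'
python3 - <<'E'
from h import *
from cell import observe
shoot("wrist","w1.png")
E
```

```text
clock: 0.65
position: [0.4983, -0.1974, 0.2479]
ee_rot: [-2.195, -2.235, -0.002]
force: [1.9, -0.3, -0.1]
width: 1.004
```

View pics/w1.png

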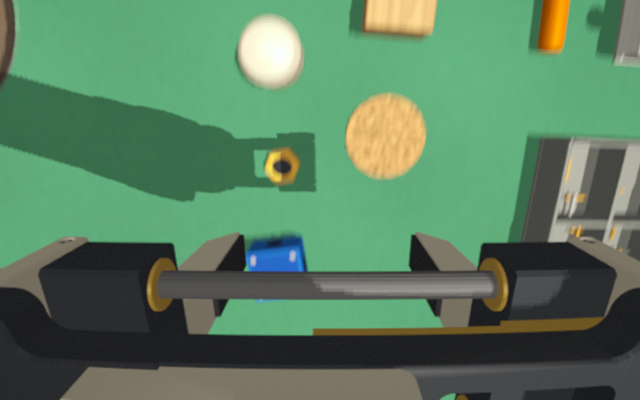

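w1 shows diffuser (270,52), nut (282,166), cork (386,136), box (275,265). Refine these from the mask, and move over the diffuser.

```bash
python3 -m jog '[91.8,0,0,0,0, 91.8,0,0,0,0]'
python3 - <<'E'
from h import *
from cell import observe
p,im=shoot("wrist"); h=hsv(im); s=observe(); print(s["position"].round(4))
for k,m,z in [("cork",(h[...,0]>=6)&(h[...,0]<24)&(h[...,1]>60)&(h[...,2]>80),.005),("nut",(h[...,0]>=12)&(h[...,0]<32)&(h[...,1]>130)&(h[...,2]>90),.018),("dif",(h[...,1]<75)&(h[...,2]>150),.03),("blue",(h[...,0]>105)&(h[...,0]<125)&(h[...,1]>150)&(h[...,2]>60),.045)]:
    for c in blobs(m,150,(200,0,480,300))[:4]:
        w=cast(p,c,z); (cc,r)=cv2.minEnclosingCircle((w*1000).astype(np.float32)); print(k,c.mean(0).round(),np.round(cc,1),round(r,1),*rect(w))
E
```

```text
clock: 0.87
position: [0.495, -0.2119, 0.2476]
ee_rot: [-2.217, -2.218, 0.008]
force: [0.3, 0.2, -0.1]
width: 0.998
[ 0.4953 -0.211   0.2475]
cork [389. 117.] [ 565.4 -148.1] 48.0 [ 565.9 -147.6] [94.5 93.9] 1.0
cork [398.   7.] [572.1 -28. ] 39.6 [572.2 -30.5] [78.4 17.2] 0.8
cork [285. 149.] [ 442.1 -184. ] 21.4 [ 442.1 -184.1] [42.7 37.9] 70.2
nut [375. 112.] [ 548.2 -139.3] 23.0 [ 547.1 -141.6] [27.  45.8] 63.0
nut [384. 145.] [ 555.5 -173.2] 20.6 [ 560.2 -175.8] [39.7 26.2] 55.1
nut [409.  10.] [579.6 -32.1] 23.8 [579.4 -36. ] [ 9.9 47.7] 87.1
nut [285. 149.] [ 443.7 -182.8] 21.1 [ 444.  -182.8] [41.1 37.3] 7.8
dif [407. 290.] [ 596.9 -361.6] 93.8 [ 596.9 -361.7] [187.6   4. ] 0.2
dif [272.  33.] [436.2 -61.2] 37.7 [435.7 -62.7] [66.3 69.4] 89.1
blue [285. 247.] [ 440.1 -296.9] 43.0 [ 438.8 -296.6] [67.  63.8] 6.0
```

```bash
python3 -m jog '[91.8,1,-0.5,0,0, 91.8,1,-0.5,0.5,0, 91.8,1,-0.3,0.5,0, 91.8,0.6,-0.2,0.5,0, 91.8,0,0,0.5,0, 91.8,0,0,0,0, 91.8,0,0,0,0, 91.8,0,0,0,0]'
python3 - <<'E'
from h import *
shoot("wrist","w2.png")
E
```

```text
clock: 1.58
position: [0.4373, -0.0592, 0.1694]
ee_rot: [-2.197, -2.239, 0.001]
force: [1.0, 0.0, -0.4]
width: 1.001
```

View pics/w2.png

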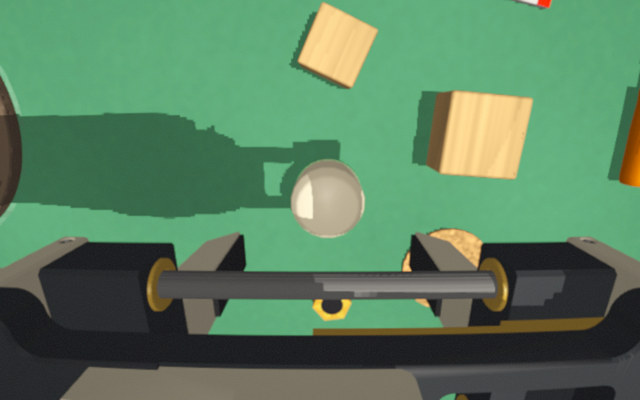

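w2: diffuser centred between fingers at (328,199), small block at (337,45), big block (480,135).

Run:
```python
from h import *
from cell import observe
p,im=shoot("wrist"); h=hsv(im); s=observe(); print(s["position"].round(4))
m=(h[...,0]>=6)&(h[...,0]<26)&(h[...,1]>50)&(h[...,2]>150)
for c in blobs(m,400,(250,0,560,190))[:3]:
    print("wood",c.mean(0).round(),*rect(cast(p,c,.03)),cv2.approxPolyDP(c.reshape(-1,1,2),4,True).reshape(-1,2).tolist())
m=((h[...,0]<35)|(h[...,1]<70))&(h[...,2]>90)
for c in blobs(m,400,(270,150,385,255))[:2]:
    w=cast(p,c,.04); cc,r=cv2.minEnclosingCircle((w*1000).astype(np.float32)); print("dif",c.mean(0).round(),np.round(cc,1),round(r,1),*rect(w))
```

```text
[ 0.438  -0.06    0.1699]
wood [483. 134.] [572.8  -3.5] [71.6 71.6] 87.1 [[453, 90], [438, 171], [513, 177], [530, 99]]
wood [336.  45.] [442.   65.8] [49.6 49.5] 66.4 [[321, 3], [297, 61], [349, 87], [376, 30]]
wood [326. 179.] [435.6 -44. ] [59.7 20.1] 1.0 [[293, 188], [309, 179], [315, 189], [313, 182], [330, 177], [340, 189], [359, 189], [347, 168], [345, 172], [334, 167], [308, 171]]
dif [327. 199.] [436.4 -61.1] 36.0 [437.  -61.9] [69.3 66.3] 55.5
```

```bash
python3 -m jog '[91.8,0,0,0.8,0, 91.8,0,0,0.8,0, 91.8,0,0,0.8,0, 91.8,0,0,0.6,0, 91.8,0,0,0.2,0, 91.8,0,0,0,0, 91.8,0,0,0,0, 50,0,0,0,0, 50,0,0,0,0, 50,0,0,0,0, 50,0,0,0,0, 50,0,0,0,0, 50,0,0,0,0]' 15
```

```text
clock: 2.77
position: [0.4523, -0.0659, 0.0503]
ee_rot: [2.202, 2.216, 0.027]
force: [-1.3, 0.0, -1.8]
width: 0.693
```

```bash
python3 -m jog '[50,0,0,-0.6,0, 50,0,0,-0.7,0, 50,-0.5,0.7,-0.2,0, 50,-0.5,0.7,0,0, 50,-0.5,0.7,0,0, 50,-0.5,0.7,0,0, 50,0,0,0,0, 50,0,0,0,0, 50,0,0,0,0]'
python3 - <<'E'
from h import *
from cell import observe
s=observe(); print(s["position"].round(4), R.from_rotvec(s["ee_rot"]).as_matrix().round(3).tolist(), s["width"]); p,im=shoot("wrist","w3.png")
E
```

```text
clock: 3.52
position: [0.5666, -0.1476, 0.1169]
ee_rot: [2.197, 2.22, 0.026]
force: [0.6, 0.7, -0.3]
width: 0.695
[ 0.5666 -0.1476  0.1169] [[-0.01, 1.0, 0.025], [1.0, 0.01, -0.001], [-0.001, 0.025, -1.0]] 0.6954810910616985
```

View pics/w3.png

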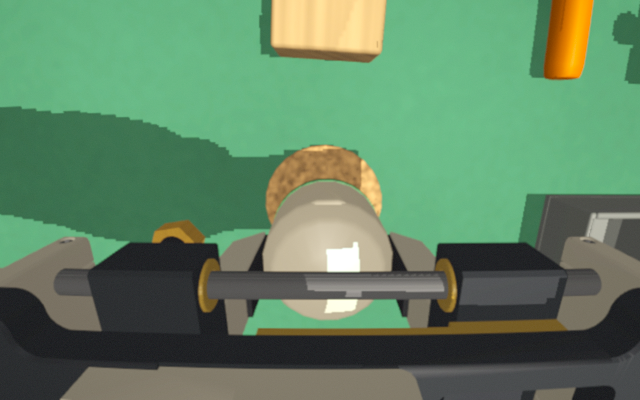

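w3 shows the diffuser held, above the cork (centre ≈ (325,200)). Lower in two stages.

```bash
python3 -m jog '[50,-0.12,-0.02,0.4,0, 50,0,0,0.4,0, 50,0,0,0.3,0, 50,0,0,0.1,0, 50,0,0,0,0, 50,0,0,0,0]'
python3 - <<'E'
from h import *
from cell import observe
s=observe(); p,im=shoot("wrist"); h=hsv(im)
p2,im2=shoot("scene"); p3,im3=shoot("side")
cv2.imwrite("pics/c4.png",np.hstack([cv2.resize(im[130:330,200:450],(400,320)),cv2.resize(im3[160:280,320:470],(400,320))])[:,:,::-1])
E
```

```text
clock: 4.07
position: [0.5622, -0.1473, 0.0678]
ee_rot: [2.194, 2.229, 0.025]
force: [0.5, -0.8, -1.1]
width: 0.692
```

View pics/c4.png

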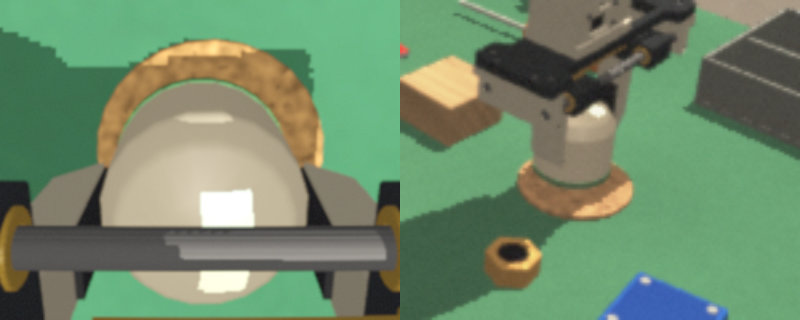

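Run:
```python
from h import *
from cell import camera_params
p=camera_params("wrist")
print(cast(p,[(326,155)],.005)*1000, cast(p,[(326,180)],.019)*1000, cast(p,[(263,253),(394,253)],.05)*1000)
```

```text
[[ 562.75497002 -100.88202672]] [[ 562.64547058 -113.88074857]] [[ 528.91966654 -146.89332139]
 [ 599.04929934 -146.71779773]]
```

```bash
python3 -m jog '[50,-0.05,0.1,0.15,0, 50,0,0,0.1,0, 50,0,0,0.05,0, 50,0,0,0,0]'; python3 -m jog '[50,0,0,0.03,0, 50,0,0,0,0]'
```

```text
clock: 4.55
position: [0.5693, -0.1501, 0.0573]
ee_rot: [2.191, 2.225, 0.03]
force: [0.6, -0.0, -1.5]
width: 0.692
clock: 4.72
position: [0.5693, -0.1502, 0.0557]
ee_rot: [2.192, 2.225, 0.03]
force: [0.2, -1.0, -1.3]
width: 0.693
```

```bash
python3 -m jog '[50,0,-0.08,0,0, 50,0,0,0,0]';  python3 -m jog '[50,0,0,0.03,0, 50,0,0,0,0, 50,0,0,0,0]'
```

```text
clock: 4.88
position: [0.5657, -0.1503, 0.0554]
ee_rot: [2.192, 2.225, 0.029]
force: [-0.4, 0.2, -1.3]
width: 0.693
clock: 5.13
position: [0.566, -0.1503, 0.055]
ee_rot: [2.191, 2.224, 0.031]
force: [-0.9, -0.5, -1.7]
width: 0.693
```

```bash
python3 -m jog '[70,0,0,0,0, 80,0,0,0,0, 91.8,0,0,0,0, 91.8,0,0,0,0, 91.8,0,0,0,0]'; python3 -m jog '[91.8,0,0,-0.7,0, 91.8,0,0,-1,0, 91.8,0,0,-0.8,0, 91.8,0,0,0,0, 91.8,0,0,0,0]'
python3 - <<'E'
from h import *
from cell import observe
p,im=shoot("wrist"); h=hsv(im); print(observe()["position"].round(4))
cv2.imwrite("pics/c5.png",im[:,:,::-1])
m=(h[...,0]>=6)&(h[...,0]<22)&(h[...,1]>70)&(h[...,2]>60)
for c in blobs(m,300,(200,100,450,300))[:3]: print(c.mean(0).round(),*rect(cast(p,c,.005)))
E
```

```text
clock: 5.55
position: [0.5665, -0.1504, 0.0554]
ee_rot: [2.191, 2.224, 0.032]
force: [-0.1, 0.3, -0.3]
width: 0.981
clock: 5.97
position: [0.5625, -0.1501, 0.1578]
ee_rot: [2.193, 2.226, 0.028]
force: [-0.6, -0.8, -0.3]
width: 1.002
[ 0.563  -0.1503  0.158 ]
[327. 177.] [ 565.6 -141.6] [94.4 82.8] 6.2
[212. 221.] [ 454. -181.] [19.3 36.9] 20.4
```

View pics/c5.png

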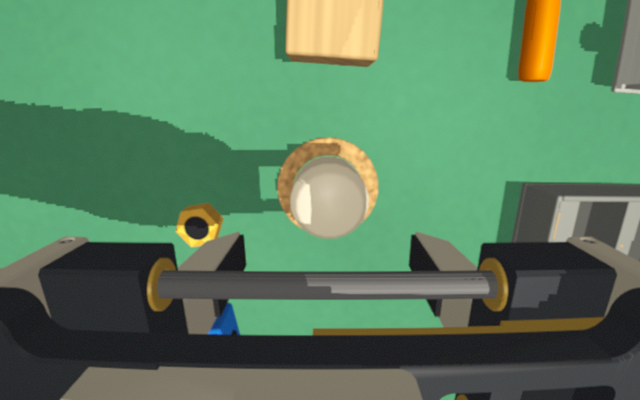

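c5 shows diffuser upright on cork (foot front edge row 156, cork edge row 138). Go to the box.

```bash
python3 - <<'E'
from h import *
from cell import camera_params
p=camera_params("wrist"); print(cast(p,[(328,156)],.008)*1000,cast(p,[(328,138)],.005)*1000)
E
python3 -m jog '[91.8,-1,-0.8,0,0, 91.8,-1,-0.8,0,0, 91.8,-1,-0.8,0,0, 91.8,-0.8,-0.6,0,0, 91.8,0,0,0,0, 91.8,0,0,0,0, 91.8,0,0,0,0]'
python3 - <<'E'
from h import *
from cell import observe
p,im=shoot("wrist","w6.png"); h=hsv(im); print(observe()["position"].round(4))
m=(h[...,0]>105)&(h[...,0]<125)&(h[...,1]>130)&(h[...,2]>60)
for t in (60,120,150,180):
  for c in blobs(m&(h[...,2]>t),500)[:1]: print(t,c.mean(0).round(),*rect(cast(p,c,.045)),cv2.approxPolyDP(c.reshape(-1,1,2),4,True).reshape(-1,2).tolist())
E
```

```text
[[ 566.7394102  -116.81718077]] [[ 566.59367744 -100.8819419 ]]
clock: 6.6
position: [0.4509, -0.293, 0.148]
ee_rot: [2.192, 2.235, 0.028]
force: [-0.2, -0.0, 0.3]
width: 0.997
[ 0.4514 -0.2922  0.1479]
60 [306. 220.] [ 436.4 -306.6] [63.1 69.9] 8.4 [[338, 177], [303, 181], [313, 182], [304, 187], [293, 186], [300, 182], [273, 185], [263, 197], [280, 265], [282, 255], [289, 259], [286, 265], [346, 257]]
120 [306. 227.] [ 436.8 -309.8] [63.1 63.5] 8.4 [[340, 185], [263, 197], [280, 265], [282, 255], [289, 259], [286, 265], [346, 257]]
150 [306. 227.] [ 437.1 -310.3] [62.8 62.4] 8.4 [[340, 187], [304, 190], [309, 195], [264, 198], [280, 265], [282, 255], [289, 259], [286, 265], [346, 257]]
180 [306. 251.] [ 439.5 -331.4] [59.4 25.4] 0.6 [[274, 237], [280, 265], [282, 255], [289, 259], [286, 265], [346, 257], [345, 242]]
```

```bash
python3 - <<'E'
from h import *
from cell import camera_params
p=camera_params("wrist"); print(cast(p,[(340,186),(263,198),(280,265),(346,257)],.045)*1000)
E
python3 -m jog '[91.8,-0.4,-0.3,0,-0.7, 91.8,0,0,0,-0.7, 91.8,0,0,0,0, 91.8,0,0,0,0]'
python3 - <<'E'
from h import *
from cell import observe
p,im=shoot("wrist","w7.png"); h=hsv(im); s=observe(); print(s["position"].round(4),R.from_rotvec(s["ee_rot"]).as_matrix()[:,1].round(3))
E
```

```text
[[ 462.86642156 -274.71822832]
 [ 402.5838397  -285.2416925 ]
 [ 414.53976711 -343.573358  ]
 [ 469.77570431 -335.62670544]]
clock: 6.98
position: [0.4435, -0.3033, 0.1459]
ee_rot: [2.006, 2.404, 0.031]
force: [-0.4, -0.1, 0.8]
width: 0.998
[ 0.4438 -0.3028  0.1459] [0.983 0.18  0.022]
```

View pics/w7.png

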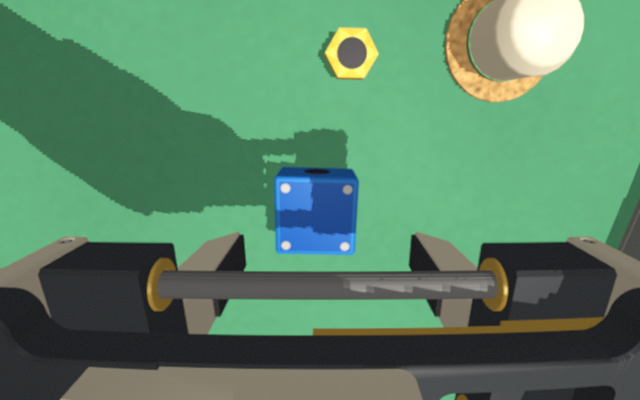

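w7: box lid (277–357, 180–253) is squared with the tool; nut at (352,53).

```bash
cat >> h.py <<'E'
def go(target,yaw=None):   # world mm target -> tool units (x,y,z) and turn units; yaw = wanted jaw (tool y) heading in deg
    from cell import observe
    s=observe(); M=R.from_rotvec(s["ee_rot"]).as_matrix(); t=np.array(target,float); t=np.r_[t,s["position"][2]*1000] if len(t)==2 else t
    d=t-s["position"]*1000; h=np.degrees(np.arctan2(M[1,1],M[0,1])); u=None
    if yaw is not None: u=round(-(((yaw-h)+90)%180-90)/6,2)
    print("at",(s["position"]*1000).round(1),"jaw",round(h,1),"shift units",(M.T@d/40).round(3),"turn",u,"w",round(s["width"]*92,1),"F",s["force"].round(1),"t",round(s["clock"],1))
E
python3 - <<'E'
from h import *
from cell import camera_params
p=camera_params("wrist"); q=cast(p,[(277,180),(357,180),(356,253),(277,253)],.045)*1000; print(q.round(1),q.mean(0))
d=q[1]-q[0]; print(np.degrees(np.arctan2(d[1],d[0])))
c=q.mean(0); go([c[0],c[1],40],8.5)
E
```

```text
[[ 403.6 -286.8]
 [ 464.1 -276.2]
 [ 476.  -336.7]
 [ 411.8 -347.7]] [ 438.88959313 -311.84001752]
9.996160922487176
at [ 443.8 -302.8  145.9] jaw 10.4 shift units [-0.214 -0.22   2.643] turn 0.31 w 91.9 F [ 0.6 -0.   0.2] t 7.0
```

```bash
python3 -m jog '[91.8,-0.21,-0.21,0.5,0, 91.8,0,0,0.6,0, 91.8,0,0,0.5,0, 91.8,0,0,0.3,0, 91.8,0,0,0,0, 91.8,0,0,0,0]';python3 - <<'E'
from h import *
go([439,-312,40])
E
```

```text
clock: 7.53
position: [0.4449, -0.3071, 0.0679]
ee_rot: [2.005, 2.401, 0.036]
force: [-0.3, -0.3, -0.4]
width: 1.0
at [ 444.9 -307.1   67.9] jaw 10.3 shift units [-0.097 -0.185  0.694] turn None w 92.0 F [-0.3 -0.3 -0.4] t 7.5
```

```bash
python3 -m jog '[91.8,-0.1,-0.2,0.3,0, 91.8,0,0,0.3,0, 91.8,0,0,0.1,0, 91.8,0,0,0,0, 91.8,0,0,0,0]';python3 - <<'E'
from h import *
go([439,-312,40])
E
```

```text
clock: 7.95
position: [0.4425, -0.3108, 0.0414]
ee_rot: [2.001, 2.398, 0.039]
force: [-1.0, 0.3, -0.6]
width: 0.999
at [ 442.5 -310.8   41.4] jaw 10.3 shift units [-0.015 -0.094  0.033] turn None w 91.9 F [-1.   0.3 -0.6] t 8.0
```

```bash
python3 -m jog '[91.8,0,-0.09,0,0, 91.8,0,0,0,0, 50,0,0,0,0, 50,0,0,0,0, 50,0,0,0,0, 50,0,0,0,0, 50,0,0,0,0]' 20; python3 -m jog '[50,0,0,-0.6,0, 50,0,0,-0.8,0, 50,0,0,-0.8,0, 50,0,0,-0.2,0, 50,0,0,0,0]';python3 - <<'E'
from h import *
go([578,158],-9.4)
E
```

```text
clock: 8.53
position: [0.4402, -0.3117, 0.0437]
ee_rot: [1.999, 2.395, 0.041]
force: [-0.3, -0.7, -0.7]
width: 0.723
clock: 8.95
position: [0.4353, -0.3111, 0.1412]
ee_rot: [2.003, 2.4, 0.039]
force: [-0.2, 0.0, -1.5]
width: 0.726
at [ 435.3 -311.1  141.2] jaw 10.3 shift units [10.9    5.605  0.212] turn 3.28 w 66.8 F [-0.2  0.  -1.5] t 8.9
```

```bash
python3 -m jog '[50,0.8,0.41,0,0, 50,0.8,0.41,0,0, 50,0.8,0.41,0,0, 50,0.8,0.41,0,0, 50,0.8,0.41,0,0, 50,0.8,0.41,0,0, 50,0.8,0.41,0,0, 50,0.8,0.41,0,0, 50,0.8,0.41,0,0, 50,0.8,0.41,0,0, 50,0.8,0.41,0,0, 50,0.8,0.41,0,0, 50,0.4,0.2,0,0, 50,0,0,0,0.8, 50,0,0,0,0.8, 50,0,0,0,0.8, 50,0,0,0,0.8, 50,0,0,0,0, 50,0,0,0,0]';python3 - <<'E'
from h import *
go([578,158],-9.4)
E
```

```text
clock: 10.53
position: [0.5617, 0.1407, 0.1212]
ee_rot: [-2.398, -2.024, -0.01]
force: [0.3, 0.1, -1.9]
width: 0.724
at [561.7 140.7 121.2] jaw -9.7 shift units [0.494 0.329 0.004] turn -0.04 w 66.6 F [ 0.3  0.1 -1.9] t 10.5
```

```bash
python3 -m jog '[50,0.5,0.33,0,0, 50,0,0,0,0, 50,0,0,0,0]';python3 - <<'E'
from h import *
go([578,158],-9.4)
p,im=shoot("wrist","w8.png"); h=hsv(im)
m=((h[...,0]<6)|(h[...,0]>174))&(h[...,1]>140)&(h[...,2]>90)
for c in blobs(m,60)[:3]: print("red",c.mean(0).round(),*rect(cast(p,c,.006)))
m=(h[...,1]<60)&(h[...,2]>110)
for c in blobs(m,200,(200,60,450,260))[:3]: print("white",c.mean(0).round(),*rect(cast(p,c,.006)),cv2.approxPolyDP(c.reshape(-1,1,2),4,True).reshape(-1,2).tolist())
E
```

```text
clock: 10.78
position: [0.5771, 0.1574, 0.1186]
ee_rot: [-2.39, -2.032, -0.003]
force: [-1.3, -0.7, -2.0]
width: 0.725
at [577.1 157.4 118.6] jaw -9.3 shift units [0.019 0.019 0.   ] turn 0.02 w 66.7 F [-1.3 -0.7 -2. ] t 10.8
red [11. 81.] [343.  299.2] [16.1 60.4] 6.3
red [393. 178.] [631.4 168.1] [41.5 10.5] 81.2
white [323. 170.] [578.  182.4] [33.6 98.5] 80.7 [[262, 155], [264, 194], [273, 185], [384, 188], [386, 153]]
white [239. 248.] [493.4 128. ] [43.8 21.3] 8.9 [[257, 233], [230, 241], [216, 259], [249, 259]]
white [416. 249.] [648.5 106.1] [23.5 37.7] 80.3 [[399, 234], [405, 259], [439, 259], [423, 241]]
```

View pics/w8.png

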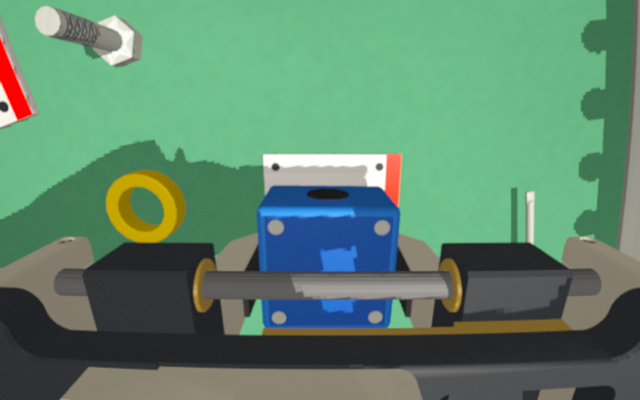

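w8: box held over plate; plate's left edge corners at (263,154) and (401,153); bolt at (125,42); tape (147,206).

Run:
```python
from h import *
from cell import camera_params
p=camera_params("wrist"); q=cast(p,[(262.5,154),(401.5,153)],.006)*1000; d=q[1]-q[0]; L=np.hypot(*d); a=np.degrees(np.arctan2(d[1],d[0])); d/=L
print(q.round(1),L,a, q.mean(0)-40*np.array([-d[1],d[0]]))
b=cast(p,[(260,210),(398,210),(264,324),(391,324)],.1206)*1000; print(b.round(1),b.mean(0)); print((cast(p,[(123,42)],.012)*1000).round(1))
```

```text
[[533.  206.9]
 [641.7 189.9]] 110.00179929886392 -8.876928161782189 [581.17754031 158.90856114]
[[552.7 194.2]
 [613.2 184.3]
 [541.1 135.2]
 [604.  124.9]] [577.72868408 159.65494086]
[[450.7 304.8]]
```

```bash
python3 -m jog '[50,0.02,0.08,0.5,0, 50,0,0,0.6,0, 50,0,0,0.3,0, 50,0,0,0,0, 50,0,0,0,0]';python3 - <<'E'
from h import *
go([580.3,157.8,49.7],-9.1)
E
```

```text
clock: 11.25
position: [0.5809, 0.1576, 0.061]
ee_rot: [-2.384, -2.04, -0.008]
force: [-0.4, -0.3, -1.3]
width: 0.721
at [580.9 157.6  61. ] jaw -8.9 shift units [ 0.001 -0.017  0.283] turn 0.03 w 66.4 F [-0.4 -0.3 -1.3] t 11.2
```

```bash
python3 -m jog '[50,0,-0.02,0.15,0, 50,0,0,0.1,0, 50,0,0,0.05,0, 50,0,0,0,0]';python3 - <<'E'
from h import *
go([580.3,157.8,49.7],-9.1)
E
python3 -m jog '[50,0,0,0.04,0, 50,0,0,0,0]'
```

```text
clock: 11.58
position: [0.581, 0.1577, 0.0505]
ee_rot: [-2.384, -2.041, -0.013]
force: [-1.8, 0.1, -0.7]
width: 0.724
at [581.  157.7  50.5] jaw -8.9 shift units [-0.002 -0.018  0.02 ] turn 0.04 w 66.6 F [-1.8  0.1 -0.7] t 11.6
clock: 11.75
position: [0.5814, 0.158, 0.0499]
ee_rot: [-2.384, -2.042, -0.015]
force: [-0.4, 0.4, -0.7]
width: 0.722
```

```bash
python3 -m jog '[75,0,0,0,0, 91.8,0,0,0,0, 91.8,0,0,0,0, 91.8,0,0,0,0, 91.8,0,0,-0.6,0, 91.8,0,0,-1,0, 91.8,0,0,-0.8,0, 91.8,0,0,0,0, 91.8,0,0,0,0]'
python3 - <<'E'
from h import *
p,im=shoot("wrist","w9.png"); h=hsv(im)
m=(h[...,0]>105)&(h[...,0]<125)&(h[...,1]>130)&(h[...,2]>120)
for c in blobs(m,500,(200,100,450,270))[:1]: print("lid",c.mean(0).round(),*rect(cast(p,c,.051)),cv2.approxPolyDP(c.reshape(-1,1,2),4,True).reshape(-1,2).tolist())
go([442,66],-23.6)
E
```

```text
clock: 12.5
position: [0.5809, 0.1572, 0.1494]
ee_rot: [-2.384, -2.042, -0.014]
force: [-1.1, -0.5, -0.8]
width: 1.005
lid [328. 203.] [581.7 161. ] [66.6 63.2] 81.0 [[364, 162], [288, 165], [289, 243], [365, 243], [369, 170]]
at [581.4 157.3 149.6] jaw -8.8 shift units [-2.79  -3.094 -0.038] turn 2.46 w 91.8 F [1.  0.1 0.6] t 12.6
```

View pics/w9.png

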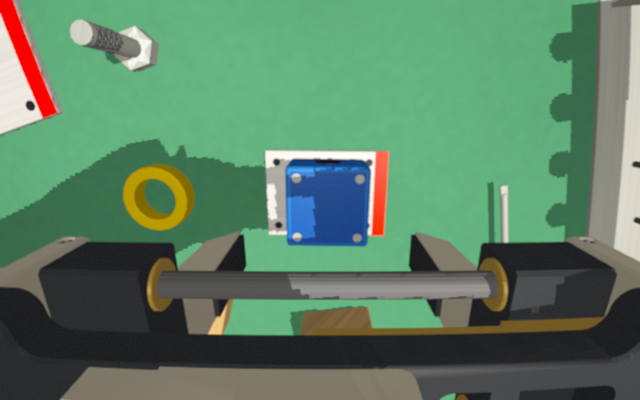

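w9: box centred on plate, squared (lid 288–365, plate 266–388). Now the block.

```bash
python3 -m jog '[91.8,-0.9,-0.9,0,0, 91.8,-0.9,-0.9,0,0, 91.8,-0.9,-0.9,0,0, 91.8,-0.3,-0.5,0,0, 91.8,0,0,0,0.8, 91.8,0,0,0,0.8, 91.8,0,0,0,0.8, 91.8,0,0,0,0, 91.8,0,0,0,0]'
python3 - <<'E'
from h import *
p,im=shoot("wrist","w10.png"); h=hsv(im)
m=(h[...,0]>=6)&(h[...,0]<26)&(h[...,1]>50)&(h[...,2]>150)
for c in blobs(m,400,(200,100,450,268))[:2]: print("wood",c.mean(0).round(),*rect(cast(p,c,.03)),cv2.approxPolyDP(c.reshape(-1,1,2),4,True).reshape(-1,2).tolist())
go([442,66,28],-23.6)
E
```

```text
clock: 13.3
position: [0.4411, 0.0651, 0.139]
ee_rot: [-2.624, -1.713, 0.002]
force: [0.7, -0.2, -0.1]
width: 1.002
wood [330. 201.] [442.   66.8] [50.  48.7] 66.1 [[299, 173], [300, 229], [329, 228], [334, 183], [338, 229], [339, 202], [345, 203], [346, 222], [348, 185], [357, 184], [359, 174]]
at [441.2  65.2 139. ] jaw -23.7 shift units [0.019 0.031 2.775] turn -0.02 w 91.9 F [-0.  -0.3 -0.8] t 13.3
```

```bash
python3 -m jog '[91.8,0.03,0.03,0.6,0, 91.8,0,0,0.7,0, 91.8,0,0,0.6,0, 91.8,0,0,0.2,0, 91.8,0,0,0,0, 91.8,0,0,0,0]'
python3 - <<'E'
from h import *
go([442,66.5,30],-23.6)
E
```

```text
clock: 13.85
position: [0.4448, 0.0677, 0.0521]
ee_rot: [-2.611, -1.733, -0.002]
force: [0.4, 0.3, 0.1]
width: 1.001
at [444.8  67.7  52.1] jaw -22.9 shift units [-0.059 -0.05   0.552] turn 0.12 w 92.1 F [0.4 0.3 0.1] t 13.8
```

```bash
python3 -m jog '[91.8,-0.06,-0.05,0.3,0.1, 91.8,0,0,0.2,0, 91.8,0,0,0.1,0, 91.8,0,0,0,0, 91.8,0,0,0,0]'
python3 - <<'E'
from h import *
go([442,66.5,30],-23.6)
E
python3 -m jog '[40,0,0,0,0, 40,0,0,0,0, 40,0,0,0,0, 40,0,0,0,0, 40,0,0,0,0, 40,0,0,0,0, 40,0,0,0,0]' 20
```

```text
clock: 14.27
position: [0.4452, 0.0674, 0.0309]
ee_rot: [-2.619, -1.724, -0.011]
force: [0.3, 1.1, 0.6]
width: 0.998
at [445.2  67.4  30.9] jaw -23.3 shift units [-0.052 -0.064  0.023] turn 0.05 w 91.8 F [0.3 1.1 0.6] t 14.3
clock: 14.85
position: [0.4466, 0.0679, 0.0331]
ee_rot: [-2.619, -1.726, -0.016]
force: [0.6, -0.3, -0.0]
width: 0.542
```

```bash
python3 -m jog '[40,0,0,-0.7,0, 40,0,0,-1,0, 40,0,0,-1,0, 40,0,0,-0.3,0, 40,0,0,0,0]'
python3 - <<'E'
from h import *
go([604.3,307,36],-9)
E
```

```text
clock: 15.27
position: [0.444, 0.0661, 0.156]
ee_rot: [-2.617, -1.725, -0.006]
force: [-0.4, -0.3, -0.3]
width: 0.547
at [444.   66.1 156. ] jaw -23.2 shift units [7.094 1.318 3.046] turn -2.37 w 50.3 F [-0.4 -0.3 -0.3] t 15.3
```

```bash
python3 -m jog '[40,0.9,0.17,0,0, 40,0.9,0.17,0,0, 40,0.9,0.17,0,0, 40,0.9,0.17,0,0, 40,0.9,0.17,0,0, 40,0.9,0.17,0,0, 40,0.9,0.17,0,0, 40,0.6,0.1,0,0, 40,0,0,0,-0.8, 40,0,0,0,-0.8, 40,0,0,0,-0.8, 40,0,0,0,0, 40,0,0,0,0]'
python3 - <<'E'
from h import *
go([604.3,307,36],-9)
E
```

```text
clock: 16.35
position: [0.6002, 0.3085, 0.1347]
ee_rot: [-2.37, -2.042, 0.022]
force: [-0.1, -0.1, -0.4]
width: 0.54
at [600.2 308.5 134.7] jaw -8.5 shift units [-0.018  0.154  2.464] turn 0.08 w 49.7 F [-0.1 -0.1 -0.4] t 16.4
```

```bash
python3 -m jog '[40,0,0.15,0.6,0.1, 40,0,0,0.7,0, 40,0,0,0.5,0, 40,0,0,0.2,0, 40,0,0,0,0, 40,0,0,0,0]'
python3 - <<'E'
from h import *
go([604.3,307,34],-9)
E
```

```text
clock: 16.85
position: [0.6041, 0.3058, 0.0488]
ee_rot: [-2.398, -2.009, 0.025]
force: [-0.2, -0.5, -0.2]
width: 0.54
at [604.1 305.8  48.8] jaw -10.1 shift units [0.032 0.006 0.371] turn -0.18 w 49.7 F [-0.2 -0.5 -0.2] t 16.9
```

```bash
python3 -m jog '[40,0.03,0,0.2,-0.1, 40,0,0,0.1,0, 40,0,0,0.05,0, 40,0,0,0,0, 40,0,0,0,0]'
python3 - <<'E'
from h import *
go([604.3,307,33],-9)
E
```

```text
clock: 17.27
position: [0.606, 0.3082, 0.0374]
ee_rot: [-2.389, -2.021, 0.017]
force: [0.0, -0.3, -1.0]
width: 0.542
at [606.  308.2  37.4] jaw -9.6 shift units [-0.036 -0.036  0.112] turn -0.09 w 49.9 F [ 0.  -0.3 -1. ] t 17.3
```

```bash
python3 -m jog '[40,-0.03,-0.03,0.1,0, 40,0,0,0.05,0, 40,0,0,0,0]'; python3 -m jog '[60,0,0,0,0, 91.8,0,0,0,0, 91.8,0,0,0,0, 91.8,0,0,0,0, 91.8,0,0,0,0, 91.8,0,0,-0.7,0, 91.8,0,0,-1,0, 91.8,0,0,-1,0, 91.8,0,0,0,0, 91.8,0,0,0,0]'
python3 - <<'E'
from h import *
p,im=shoot("wrist","w11.png"); h=hsv(im)
m=(h[...,0]>=6)&(h[...,0]<26)&(h[...,1]>50)&(h[...,2]>120)
for c in blobs(m,400,(200,100,450,268))[:2]: print("wood",c.mean(0).round(),*rect(cast(p,c,.03)),cv2.approxPolyDP(c.reshape(-1,1,2),4,True).reshape(-1,2).tolist())
go([451,305],-9)
E
```

```text
clock: 17.52
position: [0.605, 0.3075, 0.0337]
ee_rot: [-2.39, -2.021, 0.013]
force: [0.8, -0.4, -0.2]
width: 0.545
clock: 18.35
position: [0.6053, 0.3063, 0.1435]
ee_rot: [-2.389, -2.02, 0.02]
force: [-0.7, -0.2, -1.2]
width: 1.001
wood [329. 201.] [603.9 307.1] [53.5 49.4] 80.8 [[358, 176], [338, 170], [300, 175], [300, 229], [356, 231]]
at [606.1 306.8 144.2] jaw -9.6 shift units [-0.688 -3.816  0.063] turn -0.1 w 92.1 F [1.2 0.5 0.7] t 18.4
```

```bash
python3 -m jog '[91.8,-0.1,-0.8,-0.5,0, 91.8,-0.1,-0.9,-0.4,0, 91.8,-0.1,-0.9,0,0, 91.8,-0.1,-0.9,0,0, 91.8,-0.1,-0.4,0,0, 91.8,0,0,0,0, 91.8,0,0,0,0]'
python3 - <<'E'
from h import *
p,im=shoot("wrist","w12.png"); h=hsv(im)
m=(h[...,1]<70)&(h[...,2]>90)
for c in blobs(m,100,(200,60,450,268))[:4]: print(c.mean(0).round(),c.min(0),c.max(0))
go([445,306],-9)
E
```

```text
clock: 18.98
position: [0.4419, 0.3103, 0.1757]
ee_rot: [-2.391, -2.019, 0.031]
force: [-0.1, 0.1, -1.2]
width: 1.001
[211. 204.] [200 141] [238 267]
[240. 185.] [221 136] [257 235]
[332. 194.] [315 172] [349 218]
[435. 248.] [415 232] [449 267]
at [442.1 310.2 175.5] jaw -9.7 shift units [-0.092  0.089 -0.001] turn -0.11 w 92.0 F [-1.2 -0.5 -1.2] t 19.0
```

View pics/w12.png

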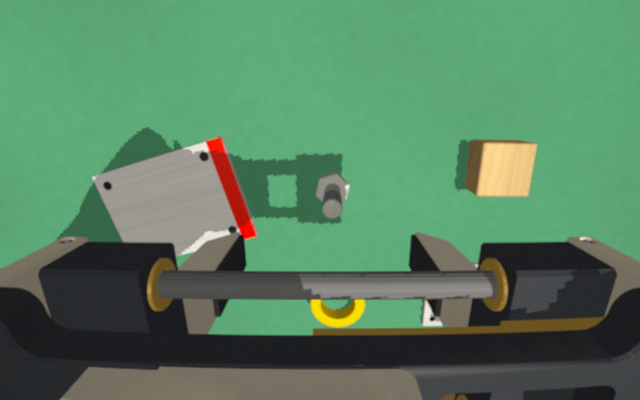

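w12: bolt head (332,190), shank top (332,209), centred between the fingers.

Run:
```python
from h import *
from cell import camera_params
p=camera_params("wrist"); a=cast(p,[(332,189)],.012)*1000; b=cast(p,[(332,209)],.07)*1000; print(a,b); c=(a+b)[0]/2
go([c[0],c[1],45])
```

```text
[[442.55570819 307.66094847]] [[442.75106816 306.38431693]]
at [442.1 310.2 175.5] jaw -9.7 shift units [-0.051  0.1    3.262] turn None w 92.0 F [-1.2 -0.5 -1.2] t 19.0
```

```bash
python3 -m jog '[60,-0.05,0.1,0.7,0, 60,0,0,0.8,0, 60,0,0,0.7,0, 60,0,0,0.3,0, 60,0,0,0,0, 60,0,0,0,0]'
python3 - <<'E'
from h import *
go([442.7,307,45])
E
```

```text
clock: 19.53
position: [0.4533, 0.3066, 0.0699]
ee_rot: [-2.401, -2.012, 0.024]
force: [-0.5, -0.5, 0.9]
width: 0.658
at [453.3 306.6  69.9] jaw -10.1 shift units [-0.031 -0.251  0.627] turn None w 60.6 F [-0.5 -0.5  0.9] t 19.5
```

```bash
python3 -m jog '[60,-0.03,-0.3,0.2,0, 60,0,0,0.3,0, 60,0,0,0.1,0, 60,0,0,0,0, 60,0,0,0,0]'
python3 - <<'E'
from h import *
go([442.7,307,45])
E
```

```text
clock: 19.95
position: [0.4467, 0.3081, 0.0483]
ee_rot: [-2.407, -2.007, 0.016]
force: [0.1, 0.1, 0.2]
width: 0.651
at [446.7 308.1  48.3] jaw -10.4 shift units [-0.044 -0.092  0.083] turn None w 59.9 F [0.1 0.1 0.2] t 19.9
```

```bash
python3 -m jog '[50,-0.04,-0.09,0.08,0.1, 30,0,0,0,0, 30,0,0,0,0, 30,0,0,0,0, 25,0,0,0,0]'
python3 - <<'E'
from h import *
go([442.7,307,45])
E
python3 -m jog '[10,0,0,0,0, 10,0,0,0,0, 10,0,0,0,0, 10,0,0,0,0, 10,0,0,0,0]' 20
python3 - <<'E'
from h import *
go([592.7,232.2,150],-9)
E
```

```text
clock: 20.37
position: [0.4447, 0.3079, 0.0477]
ee_rot: [-2.42, -1.992, 0.008]
force: [-0.6, 0.6, -0.2]
width: 0.34
at [444.7 307.9  47.7] jaw -11.1 shift units [-0.033 -0.045  0.067] turn None w 31.3 F [-0.6  0.6 -0.2] t 20.4
clock: 20.78
position: [0.4448, 0.3081, 0.048]
ee_rot: [-2.42, -1.992, 0.008]
force: [0.0, 0.2, 0.5]
width: 0.174
at [444.8 308.1  48. ] jaw -11.1 shift units [-1.15   3.972 -2.586] turn -0.35 w 16.0 F [0.  0.2 0.5] t 20.8
```

```bash
python3 -m jog '[10,0,0,-0.7,0, 10,0,0,-1,0, 10,0,0,-1,0, 10,0,0,-0.3,0, 10,-0.25,0.8,0,-0.1, 10,-0.25,0.9,0,-0.1, 10,-0.25,0.9,0,-0.1, 10,-0.2,0.8,0,0, 10,-0.1,0.4,0,0, 10,0,0,0,0, 10,0,0,0,0]'
python3 - <<'E'
from h import *
go([592.7,232.2,48],-9)
E
```

```text
clock: 21.7
position: [0.5911, 0.2369, 0.1698]
ee_rot: [-2.381, -2.039, 0.016]
force: [-0.1, 0.1, -1.1]
width: 0.168
at [591.1 236.9 169.8] jaw -8.8 shift units [-0.1    0.096  3.045] turn 0.03 w 15.5 F [-0.1  0.1 -1.1] t 21.7
```

```bash
python3 -m jog '[10,-0.1,0.1,0.6,0, 10,0,0,0.8,0, 10,0,0,0.6,0, 10,0,0,0.3,0, 10,0,0,0,0, 10,0,0,0,0]'
python3 - <<'E'
from h import *
go([592.7,232.2,48],-9)
E
```

```text
clock: 22.2
position: [0.5884, 0.2359, 0.0749]
ee_rot: [-2.374, -2.042, 0.017]
force: [0.8, -0.0, -1.7]
width: 0.166
at [588.4 235.9  74.9] jaw -8.6 shift units [-0.074  0.13   0.67 ] turn 0.07 w 15.3 F [ 0.8 -0.  -1.7] t 22.2
```

```bash
python3 -m jog '[10,-0.07,0.13,0.3,0, 10,0,0,0.2,0, 10,0,0,0.1,0, 10,0,0,0,0, 10,0,0,0,0]'
python3 - <<'E'
from h import *
go([592.7,232.2,48],-9)
E
python3 -m jog '[10,0,0,0.08,0, 10,0,0,0.04,0, 10,0,0,0,0]'
python3 - <<'E'
from h import *
go([592.7,232.2,48],-9)
p,im=shoot("wrist"); p3,im3=shoot("side")
cv2.imwrite("pics/c13.png",np.hstack([cv2.resize(im[130:330,200:450],(400,320)),cv2.resize(im3[120:220,200:325],(400,320))])[:,:,::-1])
E
```

```text
clock: 22.62
position: [0.5934, 0.2343, 0.0516]
ee_rot: [-2.372, -2.045, 0.011]
force: [0.3, 0.3, -1.4]
width: 0.166
at [593.4 234.3  51.6] jaw -8.5 shift units [-0.055 -0.01   0.09 ] turn 0.09 w 15.3 F [ 0.3  0.3 -1.4] t 22.6
clock: 22.87
position: [0.5941, 0.2347, 0.0483]
ee_rot: [-2.372, -2.045, 0.008]
force: [0.1, -0.9, -2.4]
width: 0.17
at [594.1 234.7  48.3] jaw -8.5 shift units [-0.068 -0.026  0.007] turn 0.09 w 15.6 F [ 0.1 -0.9 -2.4] t 22.9
```

View pics/c13.png

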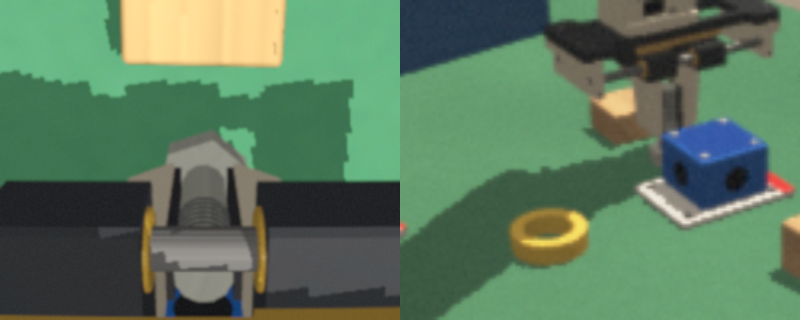

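c13: bolt stands between box and block, head on the bench. Release and go over the nut.

```bash
python3 -m jog '[10,0,0,0.03,0, 10,0,0,0,0, 20,0,0,0,0, 30,0,0,0,0, 50,0,0,0,0, 50,0,0,0,0, 50,0,0,0,0, 50,0,0,-0.4,0, 50,0,0,-0.8,0, 50,0,0,-1,0, 50,0,0,-1,0, 91.8,0,0,0,0, 91.8,0,0,0,0]'
python3 - <<'E'
from h import *
p,im=shoot("wrist","w14.png"); h=hsv(im)
m=(h[...,1]<70)&(h[...,2]>90)
for c in blobs(m,100,(260,60,400,268))[:4]: print(c.mean(0).round(),c.min(0),c.max(0))
go([443,-183],-9)
E
```

```text
clock: 24.05
position: [0.595, 0.2341, 0.1797]
ee_rot: [-2.372, -2.044, 0.011]
force: [-0.5, -0.1, -1.4]
width: 0.642
[324. 236.] [274 218] [376 267]
[328. 192.] [312 170] [345 214]
[395. 247.] [385 232] [399 266]
[263. 242.] [260 232] [269 254]
at [595.8 234.4 180.3] jaw -8.5 shift units [-1.0885e+01 -2.2370e+00 -4.0000e-03] turn 0.09 w 62.9 F [0.3 0.3 2.1] t 24.1
```

View pics/w14.png

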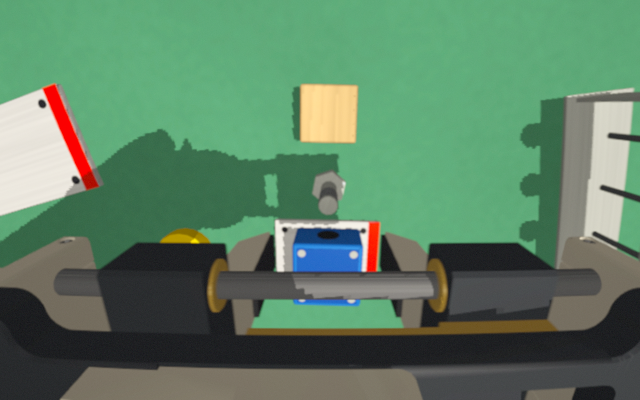

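w14: block (300–357, 84–142), bolt standing (328,190), box on plate – all in line.

```bash
python3 - <<'E'
from h import *
from cell import camera_params
im=cv2.imread("pics/w14.png")[:,:,::-1].copy(); h=hsv(im); p=camera_params("wrist")
m=(h[...,0]>=6)&(h[...,0]<26)&(h[...,1]>50)&(h[...,2]>120)
for c in blobs(m,400,(250,60,400,160))[:1]: print("block",*rect(cast(p,c,.03)))
print("bolt",cast(p,[(329,187)],.012)*1000,cast(p,[(328,207)],.07)*1000); q=cast(p,[(276,221),(380,222)],.006)*1000; print("plate left edge",q, q.mean(0)-40*np.array([.157,.988]))
E
python3 -m jog '[60,-1,-0.21,0,0, 60,-1,-0.21,0,0, 60,-1,-0.21,0,0, 60,-1,-0.21,0,0, 60,-1,-0.21,0,0, 60,-1,-0.21,0,0, 60,-1,-0.21,0,0, 60,-1,-0.21,0,0, 60,-1,-0.21,0,0, 60,-1,-0.21,0,0, 60,-0.6,-0.14,0,0, 60,0,0,0,0.6, 60,0,0,0,0.6, 60,0,0,0,0.6, 60,0,0,0,0, 60,0,0,0,0]'
python3 - <<'E'
from h import *
go([443,-183,150],-19.7)
E
```

```text
block [605.2 304.8] [49.7 49.6] 80.2
bolt [[595.49345248 234.53380904]] [[594.58785641 232.13749715]]
plate left edge [[534.65929672 204.81514657]
 [642.63439738 187.86235198]] [582.36684705 156.81874927]
clock: 25.43
position: [0.4307, -0.1818, 0.163]
ee_rot: [-2.549, -1.795, 0.032]
force: [-0.5, -0.0, -0.8]
width: 0.65
at [ 430.7 -181.8  163. ] jaw -19.7 shift units [0.077 0.31  0.314] turn -0.0 w 59.8 F [-0.5 -0.  -0.8] t 25.4
```

```bash
python3 -m jog '[60,0.07,0.3,0.6,0, 60,0,0,0.2,0, 60,0,0,0,0, 60,0,0,0,0]'
python3 - <<'E'
from h import *
p,im=shoot("wrist","w15.png"); h=hsv(im)
m=(h[...,0]>=10)&(h[...,0]<34)&(h[...,1]>110)&(h[...,2]>60)
for c in blobs(m,100,(250,100,400,268))[:2]: print(c.mean(0).round(),c.min(0),c.max(0),*rect(cast(p,c,.018)))
go([443,-183,28],-19.7)
E
```

```text
clock: 25.77
position: [0.4415, -0.1818, 0.1286]
ee_rot: [-2.54, -1.805, 0.035]
force: [-0.4, -0.4, 0.5]
width: 0.651
[334. 202.] [312 176] [357 228] [ 443.7 -181.9] [44.5 36.5] 68.6
at [ 441.4 -181.8  128.7] jaw -19.2 shift units [-0.006  0.133  2.515] turn 0.08 w 60.0 F [ 0.2 -0.2 -0. ] t 25.8
```

View pics/w15.png

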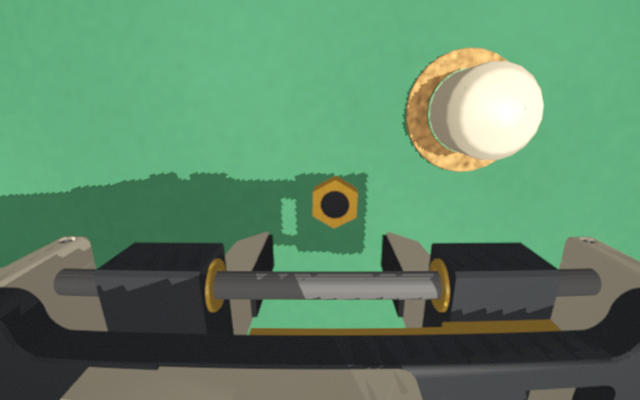

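w15: nut at (334,202), flats facing the jaws. Descend.

```bash
python3 -m jog '[60,0,0.1,0.6,0.2, 60,0,0,0.7,0, 60,0,0,0.4,0, 60,0,0,0,0, 60,0,0,0,0]'
python3 - <<'E'
from h import *
go([443.5,-182.5,28],-20.5)
E
```

```text
clock: 26.23
position: [0.445, -0.1829, 0.063]
ee_rot: [-2.561, -1.783, 0.028]
force: [-0.1, -0.2, -0.1]
width: 0.655
at [ 445.  -182.9   63. ] jaw -20.3 shift units [-0.001 -0.016  0.875] turn 0.03 w 60.3 F [-0.1 -0.2 -0.1] t 26.2
```

```bash
python3 -m jog '[60,0,-0.05,0.5,0, 60,0,0,0.3,0, 60,0,0,0.1,0, 60,0,0,0,0, 60,0,0,0,0]'
python3 - <<'E'
from h import *
go([443.5,-182.5,28],-20.5)
E
```

```text
clock: 26.65
position: [0.4456, -0.183, 0.0324]
ee_rot: [-2.565, -1.789, 0.019]
force: [-0.2, 0.2, 0.7]
width: 0.655
at [ 445.6 -183.    32.4] jaw -20.2 shift units [-0.007 -0.052  0.111] turn 0.05 w 60.3 F [-0.2  0.2  0.7] t 26.6
```

```bash
python3 -m jog '[60,0,-0.05,0.1,0, 60,0,0,0.02,0, 60,0,0,0,0, 25,0,0,0,0, 25,0,0,0,0, 25,0,0,0,0, 25,0,0,0,0, 25,0,0,0,0, 25,0,0,0,0]' 20
python3 - <<'E'
from h import *
go([443.5,-182.5,28],-20.5)
E
python3 -m jog '[25,0,0,-0.7,0, 25,0,0,-1,0, 25,0,0,-1,0, 25,0,0,-0.7,0, 25,0,0,0,0]'
python3 - <<'E'
from h import *
go([605,305.5,150],-9)
E
```

```text
clock: 27.4
position: [0.4455, -0.1828, 0.0308]
ee_rot: [-2.568, -1.791, 0.014]
force: [-0.6, -0.4, 0.8]
width: 0.394
at [ 445.5 -182.8   30.8] jaw -20.2 shift units [-0.011 -0.049  0.07 ] turn 0.05 w 36.2 F [-0.6 -0.4  0.8] t 27.4
clock: 27.82
position: [0.4451, -0.1828, 0.1697]
ee_rot: [-2.563, -1.787, 0.023]
force: [1.5, 0.3, -0.9]
width: 0.392
at [ 445.1 -182.8  169.7] jaw -20.2 shift units [12.838 -0.459  0.473] turn -1.87 w 36.1 F [ 1.5  0.3 -0.9] t 27.8
```

```bash
python3 -m jog '[25,0.95,-0.03,-0.05,0, 25,0.95,-0.03,-0.05,0, 25,0.95,-0.03,-0.05,0, 25,0.95,-0.03,-0.05,0, 25,0.95,-0.03,-0.05,0, 25,0.95,-0.03,-0.05,0, 25,0.95,-0.03,-0.05,0, 25,0.95,-0.03,-0.05,0, 25,0.95,-0.03,-0.05,0, 25,0.95,-0.03,-0.05,0, 25,0.95,-0.03,-0.05,0, 25,0.95,-0.03,-0.05,0, 25,0.8,-0.03,0,0, 25,0.3,0,0,0, 25,0,0,0,-0.6, 25,0,0,0,-0.6, 25,0,0,0,-0.6, 25,0,0,0,0, 25,0,0,0,0]'
python3 - <<'E'
from h import *
go([605,305.5,62],-9)
p,im=shoot("wrist"); h=hsv(im)
m=(h[...,0]>=6)&(h[...,0]<26)&(h[...,1]>50)&(h[...,2]>120)
for c in blobs(m,400,(230,60,430,268))[:3]: print("wood",c.mean(0).round(),c.min(0),c.max(0),*rect(cast(p,c,.03)))
E
```

```text
clock: 29.4
position: [0.606, 0.3141, 0.1761]
ee_rot: [-2.377, -2.017, 0.041]
force: [-0.8, 0.8, -1.4]
width: 0.39
at [606.  314.1 176.1] jaw -9.4 shift units [-0.202  0.11   2.852] turn -0.06 w 35.9 F [-0.8  0.8 -1.4] t 29.4
wood [329. 223.] [292 171] [362 267] [594.9 286.3] [97.7 69.3] 81.7
```

```bash
python3 -m jog '[25,-0.2,0.1,0.6,0, 25,0,0,0.7,0, 25,0,0,0.6,0, 25,0,0,0.3,0, 25,0,0,0,0, 25,0,0,0,0]'
python3 - <<'E'
from h import *
go([605,305.5,62],-9)
E
```

```text
clock: 29.95
position: [0.6068, 0.3033, 0.0853]
ee_rot: [-2.392, -2.002, 0.038]
force: [0.1, -0.4, -1.1]
width: 0.388
at [606.8 303.3  85.3] jaw -10.2 shift units [ 0.048 -0.035  0.583] turn -0.19 w 35.7 F [ 0.1 -0.4 -1.1] t 29.9
```

```bash
python3 -m jog '[25,0.05,-0.03,0.3,0, 25,0,0,0.15,0, 25,0,0,0.05,0, 25,0,0,0,0, 25,0,0,0,0]'
python3 - <<'E'
from h import *
go([605,305.5,61],-9)
E
```

```text
clock: 30.37
position: [0.6069, 0.3065, 0.0665]
ee_rot: [-2.396, -1.999, 0.032]
force: [0.0, -0.8, -0.9]
width: 0.389
at [606.9 306.5  66.5] jaw -10.3 shift units [-0.032 -0.039  0.139] turn -0.22 w 35.8 F [ 0.  -0.8 -0.9] t 30.4
```

```bash
python3 -m jog '[25,-0.03,-0.04,0.1,0, 25,0,0,0.05,0, 25,0,0,0,0, 25,0,0,0,0]'
python3 - <<'E'
from h import *
go([605,305.5,61],-9)
p,im=shoot("wrist","w16.png"); cv2.imwrite("pics/c16.png",cv2.resize(im[130:330,200:450],(500,400))[:,:,::-1])
E
```

```text
clock: 30.7
position: [0.6055, 0.306, 0.0614]
ee_rot: [-2.396, -2.0, 0.028]
force: [0.1, 0.2, -1.2]
width: 0.387
at [605.5 306.   61.4] jaw -10.3 shift units [-0.014 -0.009  0.011] turn -0.22 w 35.6 F [ 0.1  0.2 -1.2] t 30.7
```

View pics/c16.png

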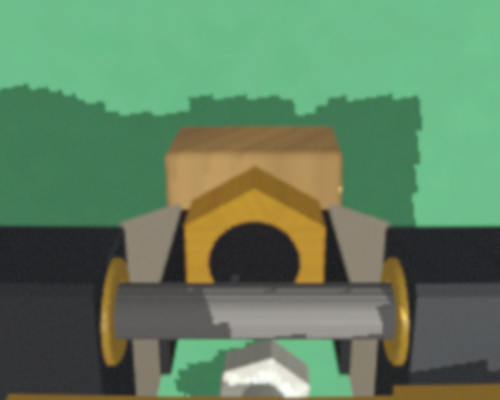

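c16: nut sits on the block, centred between its sides. Release, retreat, and verify.

```bash
python3 -m jog '[25,0,0,0.02,0, 40,0,0,0,0, 45,0,0,0,0, 55,0,0,0,0, 55,0,0,0,0, 55,0,0,0,0, 55,0,0,-0.5,0, 55,0,0,-0.8,0, 55,0,0,-1,0, 55,0,0,-0.8,0, 55,0,0,0,0, 55,0,0,0,0]'
python3 - <<'E'
from h import *
go([605,305.5])
p,im=shoot("wrist","w17.png"); h=hsv(im)
ps,ims=shoot("scene"); pd,imd=shoot("side")
def yel(h): return (h[...,0]>=10)&(h[...,0]<34)&(h[...,1]>150)&(h[...,2]>60)
for c in blobs(yel(h),100,(250,100,420,268))[:2]: print("nut",c.mean(0).round(),*rect(cast(p,c,.048)))
m=(h[...,0]>=6)&(h[...,0]<26)&(h[...,1]>50)&(h[...,2]>110)
for c in blobs(m,400,(230,60,430,268))[:1]: print("block",c.mean(0).round(),c.min(0),c.max(0),*rect(cast(p,c,.03)))
for n,pp,i in(("scene",ps,ims),("side",pd,imd)):
  hh=hsv(i)
  for c in blobs((hh[...,0]>=22)&(hh[...,0]<32)&(hh[...,1]>190)&(hh[...,2]>120),40)[:3]: print(n,"yel",c.mean(0).round(),*rect(cast(pp,c,.018)))
cv2.imwrite("pics/c17.png",np.vstack([np.hstack([cv2.resize(im,(400,250)),cv2.resize(ims[140:310,220:510],(400,250))]),np.hstack([cv2.resize(imd[130:300,180:470],(800,345))])[:,:]])[:,:,::-1])
E
```

```text
clock: 31.75
position: [0.6083, 0.305, 0.1888]
ee_rot: [-2.396, -1.999, 0.033]
force: [-0.9, 0.6, -0.2]
width: 0.6
at [608.3 305.  188.8] jaw -10.3 shift units [-0.002 -0.083  0.002] turn None w 55.2 F [-0.9  0.6 -0.2] t 31.8
nut [328. 192.] [605.3 306.6] [43.4 35.5] 78.7
block [328. 187.] [302 161] [354 215] [604.2 305.7] [53.9 49.6] 79.9
```

Picture limit reached; final numeric check on tape, driver, box and diffuser using the fixed cameras.

Run:
```python
from h import *
for n in("side","scene"):
  p,now=shoot(n); old=cv2.imread(f"pics/{n}0.png")[:,:,::-1].copy()
  f=lambda h:{"tape":((h[...,0]>=20)&(h[...,0]<34)&(h[...,1]>140)&(h[...,2]>90),.018),"driver":((h[...,0]>=5)&(h[...,0]<16)&(h[...,1]>200)&(h[...,2]>120),.012),"box":((h[...,0]>105)&(h[...,0]<125)&(h[...,1]>150)&(h[...,2]>60),.03),"dif":((h[...,1]<75)&(h[...,2]>140),.03)}
  for t,i in(("old",old),("now",now)):
    for k,(m,z) in f(hsv(i)).items():
      for c in blobs(m,60)[:8]:
        r=rect(cast(p,c,z))
        if 380<r[0][0]<800 and -350<r[0][1]<260 and max(r[1])<150: print(n,t,k,c.mean(0).round(),*r)
```

```text
side old tape [246. 193.] [419.5 170.4] [84.1 54. ] 55.5
side old box [418. 287.] [ 432.7 -312.2] [106.6  75.5] 9.6
side old dif [296. 179.] [544.1 124.9] [90.4 97.3] 80.6
side old dif [321. 222.] [445.6 -52.4] [106.4  63.8] 43.9
side now tape [246. 193.] [419.5 170.4] [84.1 54. ] 55.5
side now box [298. 170.] [583.3 160.8] [148.1  83.9] 52.2
side now dif [296. 183.] [542.8 127.2] [83.1 93.9] 80.6
scene old tape [411. 227.] [431.1 181.1] [65.9 56.2] 22.9
scene old box [239. 145.] [ 441.1 -320.7] [88.  66.9] 3.4
scene now tape [411. 227.] [431.5 181.7] [64.5 56.2] 25.3
scene now box [371. 268.] [575.5 155.8] [65.7 73.7] 79.5
scene now dif [305. 230.] [569.5  -1.6] [91.7 95.7] 87.3
```

Run:
```python
from h import *
p,now=shoot("side"); old=cv2.imread("pics/side0.png")[:,:,::-1]
for n,a in(("driver",(slice(155,192),slice(338,402))),("tape",(slice(183,205),slice(232,262)))): print(n,np.abs(now[a].astype(int)-old[a]).mean().round(2))
from cell import *
print(sign_off())
```

```text
driver 5.49
tape 1.98
the job is handed in; nothing more can be done
None
```

The kit is set out as asked and the job is handed in at about 32 s of the 115 s. No check failed outright, but two were incomplete.

| Item | Measured (mm) | Compared with |
|---|---|---|
| Box | centre about (581.5, 159.5), square to within a degree or so | plate centre about (581, 158) |
| Diffuser | about (566, −149), upright | cork centre (565.5, −148) |
| Block | about (605, 305), 147 mm from the box, on the plate's y axis and square | wanted 148 mm |
| Bolt | about (595, 233.5), standing on its head | about 75 mm from the box, 72 mm from the block |
| Nut | about (605.3, 306.6), flat on the block | within 2 mm of the block's centre |

- **Plate:** my estimates of its centre differed by up to about 4 mm between views, which is well inside the tolerance.
- **Tape:** it is unmoved within a millimetre in both fixed cameras.
- **Driver:** my colour mask did not find it in the last check. I have only a rough picture comparison, with a mean difference of 5.5 grey levels against 2 at the tape. The gripper was never lowered near it.
- **Final picture:** the last composite view was refused because I had reached the picture limit, so the final release of the nut was confirmed by numbers only. The diffuser was last seen upright before the nut was carried across, and my final mask did not pick it out.

The gripper was open and well above everything at hand-in.

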